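Load the thin-section bonding press

ROBOT

A 6-joint arm with a two-finger parallel gripper is mounted at the origin on the work surface. World frame = base frame: x ahead of the robot, y to its left, z up, the work surface at z = 0. Lengths are in m, angles in rad, forces in N, time in s.
With the tool pointing down it reaches from about 0.35 to 0.975 m from the base axis. Payload 7.1 kg.
Tool frame: the origin (TCP) lies midway between the tips of the shut fingers; the grasp point (between the pads) lies 19 mm behind it; z points along the fingers, y is the direction in which the jaws open and shut (so a half turn about z gives the same grasp; the last joint's range is limited). The gripper opens to 88 mm and grips with 3 to 60 N. Pads are 20 mm wide; open, the fingers measure 115 mm over their backs; the gripper's body (75 mm by 178 mm) begins 61 mm behind the grasp point.
Start: joints at [-1.218, 0.423, 1.63, -0, 1.089, -0.019], TCP at [0.227, -0.582, 0.223] pointing down, gripper open.
Joint ranges: [-3, 3], [-0.9, 2.11], [0.09, 2.58], [-1.31, 4.45], [0.11, 2.69], [-2.54, 2.54]. Speed limits (rad/s): [2.39, 2.39, 3.01, 3.14, 3.14, 3.14].

INTERFACE

Orientations are given as a unit quaternion [x, y, z, w].
In Python, from plant import bot gives the robot as it stands.
- The arm moves only by the tool step_arm, never from a script. Its argument "deltas" is a list of rows, each a list of 7 numbers: the shift along the tool's x, y, z in cm, then the turn, a rotation vector about the tool's x, y, z in rad, then the opening, from -1 (shut) to 1 (fully open), so that 0 is half open. A call has 1 to 10 rows; each row shifts and turns the commanded pose from where the row before left it, along the tool's axes as they then stand; what a row does not reach is not made up. A row lasts 1/10 s, in which the tool goes at most 50 mm and 8.59 degrees, less where a joint would pass 70% of its speed; a pose out of reach is approached as far as the arm can. A call with a gripper value outside its range is refused whole. The fingers move at their own pace and stop on an object; "force" is the grip in N (left out, the last holds). Time passes only in rows, so rows that do not move let the fingers close. It gives the time, the measured TCP pose, the force and the opening at its end, in the units of the state.
- bot.get_obs(): the state, without advancing time (a new reading comes with each control period).
- bot.read_camera(name): name is "scene" or "top" or "wrist"; returns (picture, depth): 420x560x3 uint8, blue, green, red; 420x560 float32, m along the optical axis (not along the pixel's ray), 0 where there is no reading.
- bot.camera_info(name): a dict with "intrinsics" (3x3 intrinsics, pixels), "dist" ([k1, k2, p1, p2, k3] as OpenCV has them; the pictures are not rectified), "T" (4x4, takes a point from camera to world coordinates); the wrist camera has in their place "hand_eye" (4x4, takes a point from camera to tool coordinates, whose origin is the TCP and whose axes are the flange's). Camera axes: x right, y up, looking along -z (the intrinsics and any distortion apply to the point x, -y, -z); pixel columns grow to the right and rows downward; lengths in m; the calibration is good to about 2 mm. A picture is of the moment at which its call begins: read the wrist's pose just before it. camera_info takes no time and is no camera call.
- bot.sign_off(): hands the job in, once; it reports no verdict.
Trained networks look in the newest picture that a camera, given by its name, has taken for a name from the list of things; names that differ only in an ending like _2 or _b are one class to them, and where a whole thing is asked for, a point or a joint stands for the part that bears it (a point fixed in the world has none). Each returns a list of dicts, best first, with "confidence" (0 to 1); they miss things now and then, are a little off and sometimes report something else, mostly with a low value. They report only what shows in the picture. A call takes as long as a camera call.
- bot.recognise(label, camera): "box" ([centre column, centre row, width, height] in pixels, round what is visible of it).
The state is a dict: "time_s": time; "joint_pos": joint angles; "joint_vel": joint speeds; "joint_efforts": joint torques, N m; "eef_pos": TCP position; "ee_rot": TCP orientation; "ft_force": force on the tool from outside, world axes, zero at the start; "torque": the same for the moment, N m; "gripper_width": finger opening in m.
Only numpy, scipy, OpenCV 4.12 (cv2) and the standard library are available. Lean on these libraries where they do the work, as an engineer would, in place of code of your own. Each camera call takes 0.05 s, during which the arm holds its last target.

TASK

Load the thin-section bonding press: lift its weighted rail by the grip post, the pawl clicking from tooth to tooth, until it hangs by itself on the third and top tooth, and then push the specimen shuttle fully home under it. Only when the billet is home, pinch the trigger against the post to lift the pawl and, carrying the weight yourself, lower the foot gently until you feel it rest on the billet, and only then let go: do not drop the weight or bear down on the glass. Leave the beaker, the ore lump and the slide box where they are.

Things in the scene. Friction and masses are not known exactly. Their poses are not given: they have to be found in the camera images.
- press: grey cast bench press, fixed. Origin: underside of the base, on the rail's vertical axis; z up, x = the way the shuttle is pushed home, C-frame column on the +y side. Base 165 x 150 x 18 mm (x -105 to +60, y -62 to +88); column y +46 to +78, its head y +16 to +50 above z 125, top at z 232; guide block 34 mm square round the rail at z 125 to 151. Three saw teeth 14 mm apart on the head.
- rail (a joint): height of the vertical sliding rail, m: 0 = lowest, 0.050 = top stop. Weighs 0.45 to 0.7 kg. It stands at 0 or hangs on the pawl at 0.014, 0.028 or 0.042 (third tooth); clicking in 1 to 2 mm above these. It lifts past the pawl (weight plus 3 to 5 N at a tooth) but sinks below its tooth only with the pawl lifted, then in free fall unless held. Foot meets homed billet at 0.0155 to 0.0265.
- pawl (a joint): angle of the sprung pawl lever on the rail's head, rad: 0 = nose in the teeth, up to 0.10 as it rides over a tooth, 0.16 = stop; the nose is clear of all teeth above 0.125. It springs back to 0 when let go.
- shuttle (a joint): travel of the specimen shuttle, m: 0 = out towards the robot (start), 0.060 = fully home against its stop with the billet under the foot. Friction about 2 N; it stays where it is left.
- grip_post (a point): centre of the black square grip post on top of the rail, 20 x 20 mm, 52 mm tall (this point is 24 mm below its top and 28 mm above the rail's head); moves with the rail; axes as the press. Gripped across x it lifts the rail without touching the trigger.
- release_grip (a point): about midway between the trigger's outer face and the far face of the post, 8 mm to the -y side of grip_post, same height. Pinch along y here (41 mm over both at the trigger's top, 32 mm at its stop; the post is rigid sideways). 5 to 8 N frees the pawl; if it jams under the hanging weight, lift the rail 3 mm off its tooth while pinching. 25 to 40 N of grip also carries the rail.
- trigger (a point): centre of the trigger, a steel paddle 26 mm wide (x), 6 mm thick (y), 42 mm tall, flared outwards by 0.2 rad at its top, standing 11 mm off the -y face of the post; it is the upper arm of the pawl lever, whose pivot on the rail lies 35 mm below; moves with the rail.
- billet_top (a point): centre of the top of the rock billet, a sawn grey stone block 27 x 46 x 22 mm on a 30 x 50 x 2 mm glass slide (24 mm high in all, 80 g), lying loose in the shuttle's shallow 2 mm rim.
- shuttle_tab (a point): centre of the upright aluminium tab at the shuttle's near end, 10 mm thick (x), 30 mm wide (y), 38 mm high; this point is 13 mm below its top, 50 mm above the table, 24 mm above the shuttle's plate (56 mm wide), and 89 mm from the billet's centre towards the robot. Push it along the press's +x; it can be pinched across y.
- beaker: glass beaker, 68 mm dia, 88 mm tall; origin at the centre of its underside. Bystander.
- ore: lump of greenish ore, about 85 x 70 x 50 mm; origin at its underside. Bystander.
- slidebox: closed plastic slide box, 87 x 62 x 36 mm; origin at the centre of its underside. Bystander.
- weight_face (a point): centre of the underside of the steel weight (48 mm dia, 22 mm high) low on the rail. The rubber foot (32 mm dia, 5 mm thick) is screwed into it from below and its underside stands 6 to 17 mm lower than this point: how far the foot was screwed out is different every time and not measured. Above the weight runs the 12 mm rail bar.

How it is judged:
By the outcome, as a careful person would: the job done as asked, in the order asked, and still so for the second after the job is handed in, with the robot touching nothing.
It also fails if it takes over 70 s, if anything falls off the work surface, if the arm or the gripper's body presses on something with over 40 N, if the wrist force passes 120 N, or if a joint passes its speed limit or range.

## Working session

There is one attempt and no reset: what is moved stays moved. The work goes in short steps, Python scripts to look and compute and a tool call to move; the robot and the scene stay as the last step left them, time stands still between calls to the robot, and variables do not carry over. Pictures are saved under pics/ and viewed, and the job is handed in when it is done.

Besides the shell and the picture viewer there is one more tool, called after "Request:" as a command line: name --pt "numbers of a row" for each row, then --argument value for the rest. step_arm: Moves the arm, as the interface text tells. Its arguments: {"type":"object","properties":{"deltas":{"type":"array","items":{"type":"array","items":{"type":"number"}}},"force":{"type":"number"}},"required":["deltas"]}

```bash
ls; mkdir -p pics
python3 - <<'E'
from plant import bot
import cv2,numpy as np
np.set_printoptions(precision=4,suppress=True)
for c in ("scene","top"):
    im,d=bot.read_camera(c); cv2.imwrite(f"pics/{c}0.png",im); np.save(f"pics/{c}0.npy",d)
    i=bot.camera_info(c); print(c,i["intrinsics"],i["dist"],i["T"])
    for n in ("press","grip_post","trigger","shuttle_tab","billet_top","weight_face","beaker","ore","slidebox"):
        r=bot.recognise(n,c); print(n,[(np.round(q["box"],0).tolist(),round(q["confidence"],2)) for q in r[:2]])
print(bot.camera_info("wrist"))
print(bot.get_obs())
E
```

```text
pics
scene [[431.8818   0.     283.4848]
 [  0.     431.8818 210.6613]
 [  0.       0.       1.    ]] [-0.1251  0.      0.      0.      0.    ] [[-0.6888 -0.5334  0.491   1.0761]
 [ 0.7248 -0.5182  0.454   0.4903]
 [ 0.0123  0.6686  0.7436  0.9751]
 [ 0.      0.      0.      1.    ]]
press [([251.0, 232.0, 84.0, 106.0], 0.83)]
grip_post [([236.0, 215.0, 22.0, 81.0], 0.7)]
trigger [([231.0, 196.0, 14.0, 41.0], 0.72), ([236.0, 214.0, 24.0, 77.0], 0.31)]
shuttle_tab [([278.0, 224.0, 23.0, 28.0], 0.83), ([237.0, 215.0, 21.0, 80.0], 0.49)]
billet_top [([183.0, 186.0, 25.0, 26.0], 0.29)]
weight_face [([236.0, 214.0, 23.0, 81.0], 0.55)]
beaker [([415.0, 314.0, 28.0, 42.0], 0.98)]
ore [([182.0, 187.0, 26.0, 25.0], 0.98)]
slidebox [([235.0, 160.0, 28.0, 23.0], 0.8), ([413.0, 315.0, 31.0, 42.0], 0.53)]
top [[504.0812   0.     278.2577]
 [  0.     504.0812 200.5555]
 [  0.       0.       1.    ]] [-0.0852  0.      0.      0.      0.    ] [[ 0.0144  0.9908 -0.1346  0.3475]
 [-0.9997  0.0173  0.0198 -0.0118]
 [ 0.0219  0.1343  0.9907  1.5114]
 [ 0.      0.      0.      1.    ]]
press [([284.0, 18
[... 675 characters left out ...]
,  0.    ,  0.    ]), 'hand_eye': array([[-0.0001,  0.9685,  0.2489,  0.067 ],
       [ 1.    ,  0.    ,  0.0004,  0.001 ],
       [ 0.0004,  0.2489, -0.9685, -0.1612],
       [ 0.    ,  0.    ,  0.    ,  1.    ]])}
{'time_s': 1.0, 'joint_pos': array([-1.218 ,  0.4231,  1.6299, -0.    ,  1.0886, -0.0191]), 'joint_vel': array([ 0.0002,  0.0004, -0.0003, -0.0002, -0.0013,  0.0002]), 'joint_efforts': array([ -0.0001, -54.4577, -27.405 ,   0.0645,   0.0168,  -0.    ]), 'eef_pos': array([ 0.2271, -0.5823,  0.2227]), 'ee_rot': array([ 0.9828,  0.1849, -0.    ,  0.    ]), 'ft_force': array([ 0.0293, -0.2437, -0.2164]), 'torque': array([0.0408, 0.0242, 0.0009]), 'gripper_width': 0.08774675991588358}
```

```bash
cat > h.py <<'E'
import cv2,numpy as np
from scipy.spatial.transform import Rotation as R
np.set_printoptions(precision=4,suppress=True)
def cloud(d,i,T):
    """world xyz for each pixel"""
    h,w=d.shape
    u,v=np.meshgrid(np.arange(w),np.arange(h))
    p=cv2.undistortPoints(np.stack([u,v],-1).reshape(-1,1,2).astype(float),i["intrinsics"],i["dist"]).reshape(h,w,2)
    c=np.stack([p[...,0]*d,-p[...,1]*d,-d],-1)
    P=c@T[:3,:3].T+T[:3,3]
    P[d<=0]=np.nan
    return P
def wristT(obs,i):
    T=np.eye(4);T[:3,:3]=R.from_quat(obs["ee_rot"]).as_matrix();T[:3,3]=obs["eef_pos"]
    return T@i["hand_eye"]
def project(P,i,T):
    c=(np.atleast_2d(P)-T[:3,3])@T[:3,:3]
    c=c*[1,-1,-1]
    return cv2.projectPoints(c.reshape(-1,1,3),np.zeros(3),np.zeros(3),i["intrinsics"],i["dist"])[0].reshape(-1,2)
E
python3 - <<'E'
import cv2
im=cv2.imread('pics/scene0.png');a=cv2.resize(im[130:330,150:350],(600,600),interpolation=2)
cv2.imwrite('pics/s0c.png',a)
im=cv2.imread('pics/top0.png');a=cv2.resize(im[130:290,210:370],(600,600),interpolation=2)
cv2.imwrite('pics/t0c.png',a)
E
```

```text
(no output)
```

View pics/scene0.png

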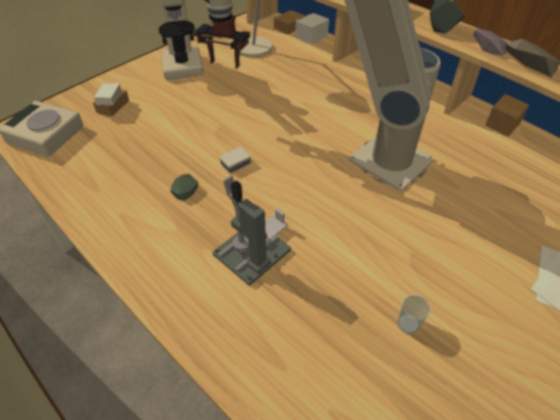

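View pics/top0.png

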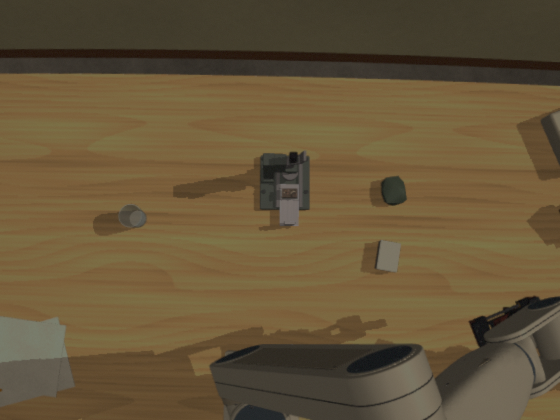

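Run:
```python
from plant import bot
from h import *
for c in ("top","scene"):
    i=bot.camera_info(c); P=cloud(np.load(f"pics/{c}0.npy"),i,i["T"])
    m=np.isfinite(P[...,2])
    # press region
    q=P[m&(np.abs(P[...,0]-0.5)<0.5)&(np.abs(P[...,1]+0.1)<0.2)&(P[...,2]>0.1)]
    print(c,len(q),q.min(0),q.max(0))
    H,xe,ye=np.histogram2d(q[:,0],q[:,1],bins=[8,8]);print(xe,ye);print(H)
```

```text
top 17963 [ 0.0117 -0.3     0.1004] [0.6465 0.0999 0.889 ]
[0.0117 0.0911 0.1704 0.2498 0.3291 0.4085 0.4878 0.5672 0.6465] [-0.3    -0.25   -0.2    -0.15   -0.1    -0.05   -0.      0.05    0.0999]
[[   0.    0.    0.    0.   44.  221.  441.  382.]
 [ 562.  176.  151.  593. 1084. 1117. 1234.  662.]
 [ 662. 1205. 3147. 2949. 1722.  823.    0.    0.]
 [   0.    0.    0.    0.    0.    0.    0.    0.]
 [   0.    0.    0.    0.    0.    0.    0.    0.]
 [   0.    0.    0.    0.    0.    0.    0.    0.]
 [   0.    0.    0.    0.    0.    0.    0.    0.]
 [   0.    0.    0.   11.  348.  386.   43.    0.]]
scene 9962 [ 0.     -0.1234  0.1001] [0.6498 0.0999 0.5954]
[0.     0.0812 0.1625 0.2437 0.3249 0.4061 0.4873 0.5686 0.6498] [-0.1234 -0.0955 -0.0676 -0.0397 -0.0117  0.0162  0.0441  0.072   0.0999]
[[   0.    0.   54.  128.  172.  250.  543.   46.]
 [   0.    0.    0.    7.  276. 1161. 1022.  664.]
 [ 165.  515.  839. 1121. 1231.  144.    0.    0.]
 [   0.    0.    0.    0.    0.    0.    0.    0.]
 [   0.    0.    0.    0.    0.    0.    0.    0.]
 [   0.    0.    0.    0.    0.    0.    0.    0.]
 [   0.    0.    0.    0.    0.    0.    0.    0.]
 [  83.  273.  372.  335.  561.    0.    0.    0.]]
```

View pics/s0c.png

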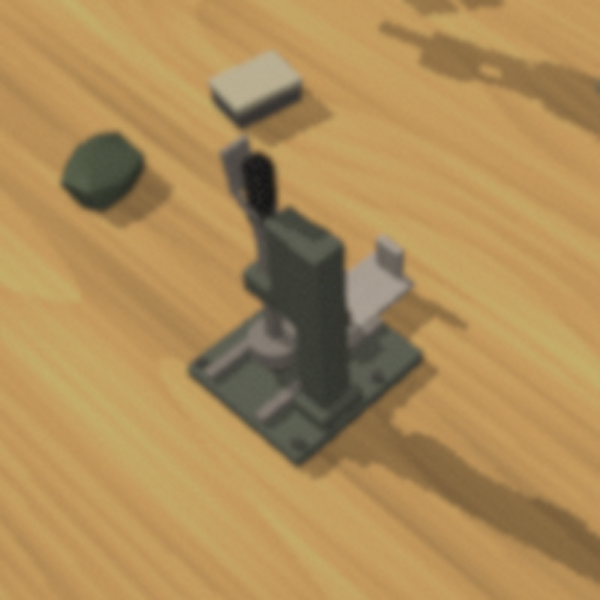

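View pics/t0c.png

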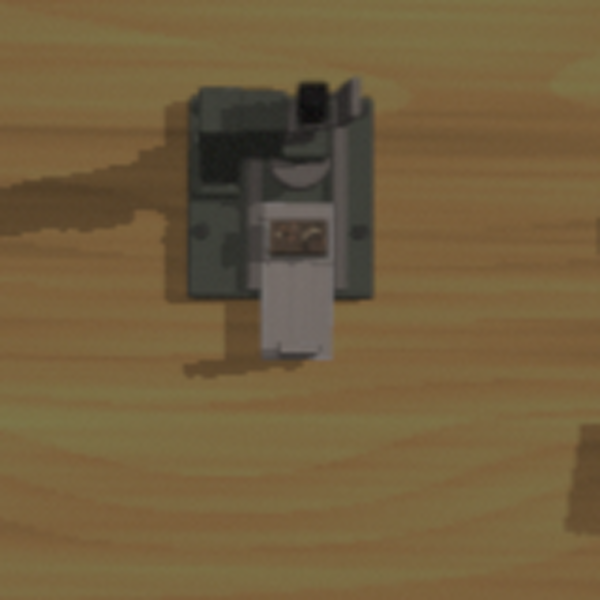

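Run:
```python
from plant import bot
from h import *
for c in ("top","scene"):
    i=bot.camera_info(c); P=cloud(np.load(f"pics/{c}0.npy"),i,i["T"])
    m=np.isfinite(P[...,2])
    x,y,z=P[...,0],P[...,1],P[...,2]
    reg=m&(x>0.45)&(x<0.85)&(np.abs(y)<0.17)
    print(c)
    for lo,hi in ((0.01,.024),(.024,.035),(.035,.075),(.075,.12),(.12,.16),(.16,.2),(.2,.215),(.215,.225),(.225,.24),(.24,.26),(.26,.28)):
        q=P[reg&(z>lo)&(z<hi)]
        if len(q): print(lo,hi,len(q),np.percentile(q,2,0),np.percentile(q,98,0),np.median(q,0))
    # base rectangle
    q=P[reg&(z>.008)&(z<.026)]
    print(cv2.minAreaRect(q[:,:2].astype(np.float32)))
```

```text
top
0.01 0.024 1154 [ 0.4983 -0.1336  0.0112] [0.6856 0.0151 0.0238] [ 0.5825 -0.0521  0.0188]
0.024 0.035 773 [ 0.4798 -0.1123  0.0242] [0.6548 0.     0.0338] [ 0.5511 -0.0737  0.0273]
0.035 0.075 383 [ 0.4774 -0.0955  0.0355] [0.6389 0.0112 0.0687] [ 0.5833 -0.0681  0.052 ]
0.075 0.12 34 [ 0.6126 -0.0266  0.0761] [0.6155 0.0045 0.1192] [ 0.6136 -0.0111  0.0956]
0.12 0.16 137 [ 0.6127 -0.0923  0.1219] [0.6323 0.0022 0.159 ] [ 0.6158 -0.0644  0.1484]
0.16 0.2 84 [ 0.6128 -0.0694  0.1602] [0.6257 0.0021 0.1992] [ 0.6152 -0.0324  0.18  ]
0.2 0.215 48 [ 0.6129 -0.0677  0.2007] [0.6403 0.0012 0.2137] [ 0.6161 -0.0517  0.2087]
0.215 0.225 31 [ 0.6131 -0.0778  0.2151] [0.6339 0.002  0.2247] [ 0.616  -0.0407  0.2195]
0.225 0.24 313 [ 0.6141 -0.0842  0.2263] [0.6452 0.0038 0.2385] [ 0.629  -0.0272  0.2318]
0.24 0.26 44 [ 0.6178 -0.0971  0.2402] [ 0.6419 -0.0626  0.2593] [ 0.6223 -0.0912  0.251 ]
0.26 0.28 93 [ 0.6185 -0.1021  0.2608] [ 0.6424 -0.0625  0.2799] [ 0.6284 -0.0817  0.2766]
((0.6472622752189636, 0.0020245760679244995), (0.3339786231517792, 0.3921016454696655), 89.34049987792969)
s
[... 403 characters left out ...]
216] [0.6491 0.0057 0.1587] [ 0.6458 -0.0206  0.1441]
0.16 0.2 296 [ 0.6166 -0.0714  0.1609] [0.6487 0.006  0.1992] [ 0.6454 -0.0117  0.1802]
0.2 0.215 129 [ 0.6181 -0.0713  0.2004] [0.6483 0.0059 0.2149] [ 0.6445 -0.0136  0.2075]
0.215 0.225 107 [ 0.618  -0.0761  0.2151] [0.6482 0.0058 0.2248] [ 0.6441 -0.0299  0.2209]
0.225 0.24 364 [ 0.6164 -0.0873  0.2259] [0.6478 0.005  0.2395] [ 0.6354 -0.0283  0.2317]
0.24 0.26 104 [ 0.622  -0.0978  0.2406] [ 0.6447 -0.0621  0.2597] [ 0.6393 -0.0737  0.2502]
0.26 0.28 181 [ 0.6192 -0.1039  0.2606] [ 0.6447 -0.062   0.2797] [ 0.6341 -0.0795  0.2723]
((0.5851374268531799, -0.05936547368764877), (0.15287306904792786, 0.21760378777980804), 89.74365234375)
```

```bash
cat >> h.py <<'E'
def plan(obs,target,yawx,n,nt=10):
    """rows (round numbers) to target pos with tool x at world yaw, tool z down"""
    p=np.array(obs["eef_pos"]);Rm=R.from_quat(obs["ee_rot"])
    Rt=R.from_matrix(np.array([[np.cos(yawx),np.sin(yawx),0],[np.sin(yawx),-np.cos(yawx),0],[0,0,-1]]))
    rv=(Rm.inv()*Rt.as_matrix() if False else Rm.inv()*Rt).as_rotvec()
    rows=[];t=np.array(target)
    for k in range(n):
        d=(t-p)/(n-k)
        s=np.round(Rm.inv().apply(d)*100,2)
        w=np.round(rv/nt,3) if k<nt else np.zeros(3)
        p=p+Rm.apply(s/100);Rm=Rm*R.from_rotvec(w)
        rows.append([*s.tolist(),*w.tolist()])
    print("end",p,Rm.as_matrix()[:,0]);return rows
def obs_s(o):
    print("t",round(o["time_s"],2),"pos",o["eef_pos"],"F",o["ft_force"],"w",round(o["gripper_width"],4),"x axis",R.from_quat(o["ee_rot"]).as_matrix()[:,0])
E
python3 - <<'E'
from plant import bot
from h import *
c="top"
for c in ("top","scene"):
    i=bot.camera_info(c);P=cloud(np.load(f"pics/{c}0.npy"),i,i["T"]);x,y,z=[P[...,k] for k in range(3)]
    s=np.isfinite(z)&(x>.605)&(x<.66)&(z>.228)&(z<.238)&(y>-.052)&(y<0.01); r=cv2.minAreaRect(P[s][:,:2].astype(np.float32)); print("colTop",r)
    s=np.isfinite(z)&(x>.5)&(x<.70)&(z>.012)&(z<.024)&(y>-.2)&(y<.1); q=P[s]
    # base edge x+ line
    pts=[];
    for yy in np.arange(-.125,.01,.006):
        a=q[np.abs(q[:,1]-yy)<.003]; 
        if len(a)>5: pts.append((yy,np.percentile(a[:,0],98)))
    pts=np.array(pts);print("edge x+",np.polyfit(pts[:,0],pts[:,1],1),np.median(pts[:,1]))
    pts=[]
    for xx in np.arange(.535,.685,.006):
        a=q[np.abs(q[:,0]-xx)<.003]
        if len(a)>5: pts.append((xx,np.percentile(a[:,1],2),np.percentile(a[:,1],98)))
    pts=np.array(pts);print("edge y-",np.polyfit(pts[:,0],pts[:,1],1),np.median(pts[:,1]),"y+",np.polyfit(pts[:,0],pts[:,2],1),np.median(pts[:,2]))
    s=np.isfinite(z)&(x>.6)&(x<.66)&(z>.274)&(y>-.12)&(y<0); q=P[s];print("post/trig top",[q[q[:,1]>-.088][:,k].mean() for k in range(3)],q[q[:,1]>-.088].min(0),q[q[:,1]>-.088].max(0))
    print(q[q[:,1]<-.088].min(0),q[q[:,1]<-.088].max(0))
o=bot.get_obs();obs_s(o)
for r in plan(o,[0.632,-0.075,0.36],1.571,16): print(r)
E
```

```text
colTop ((0.6300126314163208, -0.023477893322706223), (0.03304523602128029, 0.05456208437681198), 1.0509049892425537)
edge x+ [-0.3651  0.6141] 0.624270764940472
edge y- [ 0.0019 -0.1338] -0.13307622512237752 y+ [-0.0248  0.0253] 0.01333790342869189
post/trig top [np.float64(0.6294381370924791), np.float64(-0.07300404216678766), np.float64(0.2794569397481048)] [ 0.6199 -0.0818  0.2747] [ 0.6392 -0.064   0.2892]
[ 0.6176 -0.102   0.2741] [ 0.6443 -0.0966  0.2826]
colTop ((0.6307962536811829, -0.02295650728046894), (0.05782388523221016, 0.03465932607650757), 89.92132568359375)
edge x+ [-0.0077  0.6903] 0.6906777972690537
edge y- [-0.8317  0.4165] -0.1293415488338231 y+ [-0.0005  0.0146] 0.01445922520817287
post/trig top [np.float64(0.6331096855333447), np.float64(-0.07140531722987652), np.float64(0.27851233095282)] [ 0.6224 -0.0827  0.274 ] [ 0.6421 -0.0621  0.2824]
[ 0.6187 -0.1058  0.2746] [ 0.6449 -0.0968  0.2796]
t 1.0 pos [ 0.2271 -0.5823  0.2227] F [ 0.0293 -0.2437 -0.2164] w 0.0877 x axis [ 0.9316  0.3634 -0.    ]
end [ 0.632 -0.075  0.36 ] [-0.0011  1.     -0.0001]
[3.51, -2.03, -0.86, 0.0, 0.0, -0.12]
[3.73, -1.6, -0.86, 0.0, 0.0, -0.12]
[3.89, -1.14, -0.86, 0.0, 0.0, -0.12]
[4.0, -0.67, -0.86, 0.0, 0.0, -0.12]
[4.05, -0.18, -0.86, 0.0, 0.0, -0.12]
[4.05, 0.3, -0.86, 0.0, 0.0, -0.12]
[3.98, 0.78, -0.86, 0.0, 0.0, -0.12]
[3.86, 1.26, -0.86, 0.0, 0.0, -0.12]
[3.68, 1.71, -0.86, 0.0, 0.0, -0.12]
[3.45, 2.14, -0.86, 0.0, 0.0, -0.12]
[3.17, 2.53, -0.86, 0.0, 0.0, 0.0]
[3.17, 2.53, -0.85, 0.0, 0.0, 0.0]
[3.17, 2.53, -0.86, 0.0, 0.0, 0.0]
[3.17, 2.54, -0.85, 0.0, 0.0, 0.0]
[3.16, 2.53, -0.86, 0.0, 0.0, 0.0]
[3.17, 2.54, -0.85, 0.0, 0.0, 0.0]
```

Request:
step_arm --pt "3.51 -2.03 -0.86 0 0 -0.12 1" --pt "3.73 -1.6 -0.86 0 0 -0.12 1" --pt "3.89 -1.14 -0.86 0 0 -0.12 1" --pt "4.0 -0.67 -0.86 0 0 -0.12 1" --pt "4.05 -0.18 -0.86 0 0 -0.12 1" --pt "4.05 0.3 -0.86 0 0 -0.12 1" --pt "3.98 0.78 -0.86 0 0 -0.12 1" --pt "3.86 1.26 -0.86 0 0 -0.12 1" --pt "3.68 1.71 -0.86 0 0 -0.12 1" --pt "3.45 2.14 -0.86 0 0 -0.12 1"

```text
time_s: 2.0
eef_pos: [0.4811, -0.2638, 0.3093]
ee_rot: [0.705, 0.709, 0.0, 0.0]
ft_force: [0.5, -0.1, 0.1]
gripper_width: 0.0878
```

Request:
step_arm --pt "3.17 2.53 -0.86 0 0 0 1" --pt "3.17 2.53 -0.85 0 0 0 1" --pt "3.17 2.53 -0.86 0 0 0 1" --pt "3.17 2.54 -0.85 0 0 0 1" --pt "3.16 2.53 -0.86 0 0 0 1" --pt "3.17 2.54 -0.85 0 0 0 1" --pt "0 0 0 0 0 0 1" --pt "0 0 0 0 0 0 1"

```text
time_s: 2.8
eef_pos: [0.6321, -0.0744, 0.3597]
ee_rot: [0.706, 0.708, -0.0, -0.0]
ft_force: [0.5, 0.7, 0.2]
gripper_width: 0.088
```

```bash
cat > w.py <<'E'
import sys
from plant import bot
from h import *
n=sys.argv[1]
o=bot.get_obs();im,d=bot.read_camera("wrist");i=bot.camera_info("wrist")
obs_s(o);T=wristT(o,i);P=cloud(d,i,T);np.save(f"pics/w{n}.npy",P);cv2.imwrite(f"pics/w{n}.png",im);np.save(f"pics/w{n}T.npy",T)
E
python3 w.py 1
```

```text
t 2.8 pos [ 0.6321 -0.0744  0.3597] F [0.5074 0.7274 0.2341] w 0.088 x axis [-0.0028  1.     -0.0003]
```

View pics/w1.png

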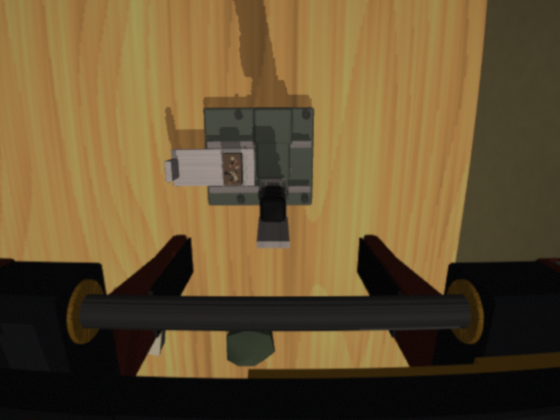

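The wrist view looks down the open jaws: post top near (272,203), trigger (273,235), shuttle tab (172,168), billet (232,168), and the ore at (250,345), well clear. Now I measure the post from it.

Run:
```python
from h import *
P=np.load("pics/w1.npy");x,y,z=[P[...,k] for k in range(3)]
def st(n,s):
    q=P[s]; print(n,len(q),np.percentile(q,3,0),np.percentile(q,97,0),q.mean(0))
f=np.isfinite(z);U=np.arange(560)[None,:]*np.ones((420,1));V=np.arange(420)[:,None]*np.ones((1,560))
b=f&(U>240)&(U<310)&(V>160)&(V<250)
st("post top",b&(z>.272)&(y>-.088)); st("trig",b&(z>.24)&(y<-.092));st("trigtop",b&(z>.27)&(y<-.092))
st("col top",b&(z>.226)&(z<.238)&(y>-.058))
t=f&(U>160)&(U<182)&(V>150)&(V<190)
st("tab top",t&(z>.055)&(z<.07))
bi=f&(U>205)&(U<262)&(V>140)&(V<195)
st("billet",bi&(z>.046)&(z<.058));st("plate",bi&(z>.02)&(z<.032))
```

```text
post top 671 [ 0.6205 -0.0816  0.2725] [ 0.6391 -0.063   0.2802] [ 0.6299 -0.0718  0.278 ]
trig 819 [ 0.6177 -0.1037  0.2482] [ 0.6422 -0.0923  0.2777] [ 0.6297 -0.097   0.2665]
trigtop 381 [ 0.6178 -0.1042  0.2705] [ 0.6416 -0.0968  0.2781] [ 0.6296 -0.0997  0.2755]
col top 634 [ 0.6159 -0.0568  0.2288] [ 0.6434 -0.0406  0.2326] [ 0.6296 -0.0484  0.2309]
tab top 183 [ 0.4763 -0.0876  0.0559] [ 0.486  -0.0594  0.0647] [ 0.4819 -0.0731  0.0621]
billet 602 [ 0.5564 -0.0958  0.0476] [ 0.5819 -0.0514  0.051 ] [ 0.5692 -0.0734  0.0493]
plate 1797 [ 0.5291 -0.1101  0.0228] [ 0.599  -0.0356  0.0281] [ 0.5634 -0.0721  0.0255]
```

Request:
step_arm --pt "0.22 -0.21 1.5 0 0 0 1" --pt "0 0 2 0 0 0 1" --pt "0 0 2 0 0 0 1" --pt "0 0 2 0 0 0 1" --pt "0 0 2 0 0 0 1" --pt "0 0 1.5 0 0 0 1" --pt "0 0 1.2 0 0 0 1" --pt "0 0 0 0 0 0 1" --pt "0 0 0 0 0 0 1"

```text
time_s: 3.75
eef_pos: [0.6301, -0.0731, 0.2384]
ee_rot: [0.707, 0.707, 0.0, 0.0]
ft_force: [-0.7, -0.1, 0.2]
gripper_width: 0.088
```

Request:
step_arm --pt "0 0 0 0 0 0 -0.4" --pt "0 0 0 0 0 0 -0.5" --pt "0 0 0 0 0 0 -0.55" --pt "0 0 0 0 0 0 -0.6" --pt "0 0 0 0 0 0 -0.7" --pt "0 0 0 0 0 0 -0.8" --pt "0 0 0 0 0 0 -1" --pt "0 0 0 0 0 0 -1" --pt "0 0 0 0 0 0 -1" --pt "0 0 0 0 0 0 -1" --force 35

```text
time_s: 4.75
eef_pos: [0.6303, -0.0728, 0.238]
ee_rot: [0.707, 0.708, 0.0, 0.0]
ft_force: [2.4, 1.0, -1.0]
gripper_width: 0.0201
```

```bash
python3 w.py 2
```

```text
t 4.75 pos [ 0.6303 -0.0728  0.238 ] F [ 2.4173  0.9589 -1.005 ] w 0.0201 x axis [-0.0015  1.     -0.0001]
```

View pics/w2.png

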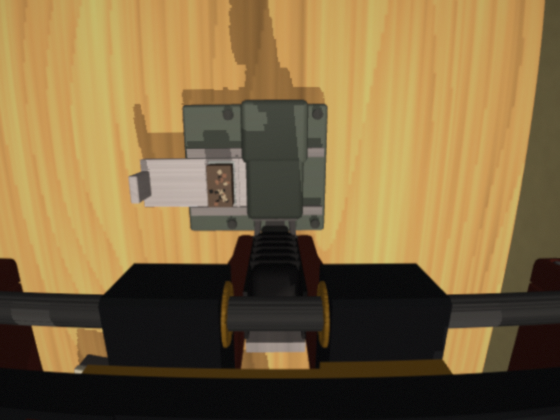

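Post gripped at 20.1 mm. Lifting in stages.

Request:
step_arm --pt "0 0 -0.3 0 0 0 -1" --pt "0 0 -0.3 0 0 0 -1" --pt "0 0 -0.3 0 0 0 -1" --pt "0 0 -0.3 0 0 0 -1" --pt "0 0 -0.3 0 0 0 -1" --pt "0 0 -0.3 0 0 0 -1" --pt "0 0 -0.3 0 0 0 -1" --pt "0 0 0 0 0 0 -1"

```text
time_s: 5.6
eef_pos: [0.6303, -0.0727, 0.2588]
ee_rot: [0.707, 0.708, 0.0, 0.0]
ft_force: [6.1, -0.3, -5.9]
gripper_width: 0.02
```

Request:
step_arm --pt "0 0 -0.3 0 0 0 -1" --pt "0 0 -0.3 0 0 0 -1" --pt "0 0 -0.3 0 0 0 -1" --pt "0 0 -0.3 0 0 0 -1" --pt "0 0 -0.3 0 0 0 -1" --pt "0 0 -0.3 0 0 0 -1" --pt "0 0 -0.3 0 0 0 -1" --pt "0 0 -0.1 0 0 0 -1" --pt "0 0 0 0 0 0 -1"

```text
time_s: 6.5
eef_pos: [0.6303, -0.0725, 0.2813]
ee_rot: [0.707, 0.708, 0.0, 0.0]
ft_force: [5.4, 0.6, -4.0]
gripper_width: 0.0198
```

Request:
step_arm --pt "0 0 -0.1 0 0 0 -1" --pt "0 0 -0.08 0 0 0 -1" --pt "0 0 0 0 0 0 -1" --pt "0 0 0 0 0 0 -1"

```text
time_s: 6.9
eef_pos: [0.6303, -0.0725, 0.283]
ee_rot: [0.707, 0.708, 0.0, 0.0]
ft_force: [5.9, 1.0, -5.0]
gripper_width: 0.0197
```

Request:
step_arm --pt "0 0 0.1 0 0 0 -1" --pt "0 0 0.1 0 0 0 -1" --pt "0 0 0.1 0 0 0 -1" --pt "0 0 0.05 0 0 0 -1" --pt "0 0 0 0 0 0 -1" --pt "0 0 0 0 0 0 -1"

```text
time_s: 7.5
eef_pos: [0.6302, -0.0725, 0.2794]
ee_rot: [0.707, 0.708, 0.0, 0.0]
ft_force: [5.6, 0.7, -5.2]
gripper_width: 0.0199
```

Request:
step_arm --pt "0 0 0.1 0 0 0 -1" --pt "0 0 0 0 0 0 -1" --pt "0 0 0 0 0 0 -1"

```text
time_s: 7.8
eef_pos: [0.6302, -0.0725, 0.2784]
ee_rot: [0.707, 0.708, 0.0, 0.0]
ft_force: [6.8, 0.2, -5.2]
gripper_width: 0.0205
```

Run:
```python
from plant import bot
from h import *
obs_s(bot.get_obs())
c="scene";im,d=bot.read_camera(c);i=bot.camera_info(c);P=cloud(d,i,i["T"]);P0=cloud(np.load("pics/scene0.npy"),i,i["T"])
cv2.imwrite("pics/scene3.png",cv2.resize(im[130:330,150:350],(600,600),interpolation=2))
# trigger/weight heights
for Q in (P0,P):
    x,y,z=[Q[...,k] for k in range(3)]
    s=np.isfinite(z)&(x>.61)&(x<.65)&(y<-.094)&(y>-.11)&(z>.2);q=Q[s];print("trig",len(q),np.percentile(q[:,2],[2,50,98]))
    s=np.isfinite(z)&(x>.605)&(x<.66)&(y<-.04)&(y>-.11)&(z>.035)&(z<.12);q=Q[s];print("w",len(q),np.percentile(q,[2,50,98],axis=0))
```

```text
t 7.8 pos [ 0.6302 -0.0725  0.2784] F [ 6.8365  0.2008 -5.2407] w 0.0205 x axis [-0.0014  1.      0.0002]
trig 102 [0.2489 0.2686 0.2792]
w 257 [[ 0.6158 -0.093   0.0427]
 [ 0.6377 -0.0675  0.062 ]
 [ 0.6549 -0.0498  0.1011]]
trig 124 [0.283  0.6273 0.6303]
w 159 [[ 0.6308 -0.0901  0.0719]
 [ 0.6446 -0.0648  0.1024]
 [ 0.6548 -0.0495  0.1081]]
```

View pics/scene3.png

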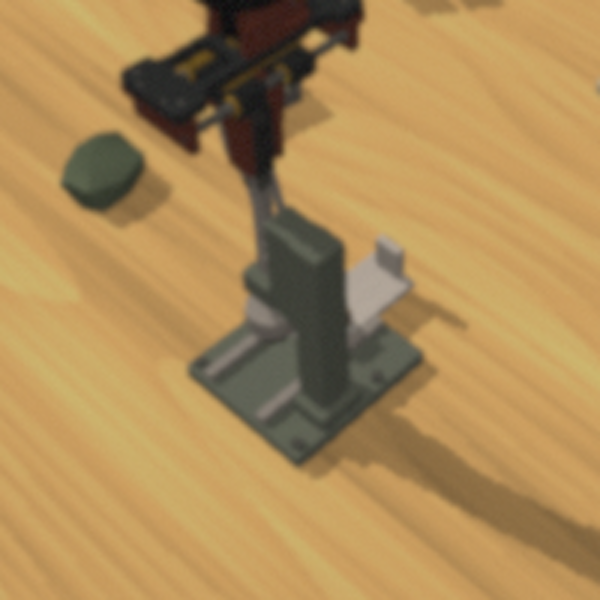

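Request:
step_arm --pt "0 0 -0.2 0 0 0 -1" --pt "0 0 -0.2 0 0 0 -1" --pt "0 0 -0.2 0 0 0 -1" --pt "0 0 0 0 0 0 -1"

```text
time_s: 8.25
eef_pos: [0.6303, -0.0726, 0.2846]
ee_rot: [0.707, 0.708, 0.0, 0.0]
ft_force: [5.9, 1.1, -3.2]
gripper_width: 0.0198
```

Request:
step_arm --pt "0 0 -0.1 0 0 0 -1" --pt "0 0 -0.05 0 0 0 -1" --pt "0 0 0 0 0 0 -1" --pt "0 0 0 0 0 0 -1"

```text
time_s: 8.65
eef_pos: [0.6303, -0.0725, 0.286]
ee_rot: [0.707, 0.708, 0.0, 0.0]
ft_force: [6.7, 1.4, -4.2]
gripper_width: 0.0201
```

Request:
step_arm --pt "0 0 0.1 0 0 0 -1" --pt "0 0 0.1 0 0 0 -1" --pt "0 0 0.1 0 0 0 -1" --pt "0 0 0.1 0 0 0 -1" --pt "0 0 0 0 0 0 -1"

```text
time_s: 9.15
eef_pos: [0.6303, -0.0725, 0.2818]
ee_rot: [0.707, 0.708, 0.0, 0.0]
ft_force: [6.4, 1.4, -4.2]
gripper_width: 0.0201
```

Request:
step_arm --pt "0 0 0.1 0 0 0 -1" --pt "0 0 0 0 0 0 -1"

```text
time_s: 9.35
eef_pos: [0.6303, -0.0725, 0.2809]
ee_rot: [0.707, 0.708, 0.0, 0.0]
ft_force: [6.2, 1.0, -4.9]
gripper_width: 0.0196
```

Request:
step_arm --pt "0 0 0.1 0 0 0 -1" --pt "0 0 0 0 0 0 -1"

```text
time_s: 9.55
eef_pos: [0.6303, -0.0725, 0.2798]
ee_rot: [0.707, 0.708, 0.0, 0.0]
ft_force: [7.2, 1.2, -5.0]
gripper_width: 0.02
```

Request:
step_arm --pt "0 0 0.1 0 0 0 -1" --pt "0 0 0 0 0 0 -1"

```text
time_s: 9.75
eef_pos: [0.6302, -0.0725, 0.2788]
ee_rot: [0.707, 0.708, 0.0, 0.0]
ft_force: [6.4, 1.0, -5.3]
gripper_width: 0.0202
```

Run:
```python
from plant import bot
from h import *
obs_s(bot.get_obs())
c="scene";im,d=bot.read_camera(c);i=bot.camera_info(c);P=cloud(d,i,i["T"]);P0=cloud(np.load("pics/scene0.npy"),i,i["T"])
cv2.imwrite("pics/scene4.png",cv2.resize(im[170:270,200:300],(600,600),interpolation=2))
for Q in (P0,P):
    x,y,z=[Q[...,k] for k in range(3)]
    r=np.hypot(x-.631,y+.0722)
    s=np.isfinite(z)&(r>.019)&(r<.027)&(z>.03)&(z<.122)&(y<-.04);print("weight side",np.sort(np.round(Q[s][:,2],3))[::6])
    s=np.isfinite(z)&(r<.022)&(z>.03)&(z<.122)&(y<-.05);print("weight top",np.sort(np.round(Q[s][:,2],3))[::6])
    s=np.isfinite(z)&(abs(x-.631)<.016)&(y<-.08)&(y>-.12)&(z>.15)&(z<.36);print("trig",np.sort(np.round(Q[s][:,2],3))[::6])
```

```text
t 9.75 pos [ 0.6302 -0.0725  0.2788] F [ 6.4094  0.99   -5.3285] w 0.0202 x axis [-0.0014  1.      0.0002]
weight side [0.039 0.044 0.045 0.047 0.048 0.051 0.053 0.055 0.056 0.057 0.058 0.06
 0.06  0.061 0.062 0.062 0.063 0.063 0.064]
weight top [0.031 0.048 0.059 0.059 0.06  0.061 0.061 0.061 0.061 0.062 0.062 0.062
 0.062 0.063 0.063 0.063 0.063 0.064 0.064 0.065 0.065 0.066 0.07  0.072
 0.076 0.081 0.084 0.088 0.095 0.099 0.102]
trig [0.151 0.152 0.23  0.235 0.238 0.24  0.243 0.246 0.249 0.251 0.255 0.258
 0.259 0.261 0.263 0.265 0.266 0.267 0.269 0.27  0.272 0.274 0.275 0.276
 0.276 0.278 0.278 0.28 ]
weight side [0.082 0.087 0.089 0.091 0.091 0.093 0.094 0.096 0.098 0.099 0.102 0.103
 0.104 0.105 0.105 0.106 0.106 0.108]
weight top [0.071 0.075 0.095 0.102 0.103 0.104 0.104 0.105 0.105 0.106 0.106 0.107
 0.107 0.108]
trig [0.15  0.151 0.173 0.283 0.298 0.309]
```

View pics/scene4.png

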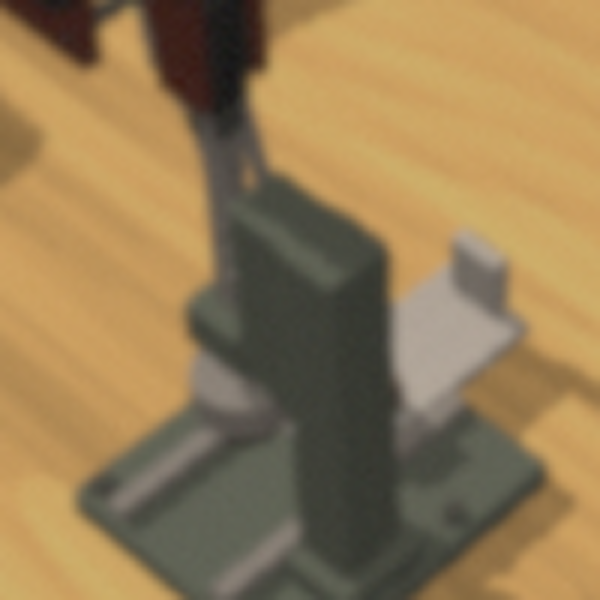

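Request:
step_arm --pt "0 0 0.05 0 0 0 -1" --pt "0 0 0.05 0 0 0 -1" --pt "0 0 0 0 0 0 -1" --pt "0 0 0 0 0 0 -1"

```text
time_s: 10.2
eef_pos: [0.6303, -0.0725, 0.2779]
ee_rot: [0.707, 0.708, 0.0, 0.0]
ft_force: [6.9, 1.0, -5.2]
gripper_width: 0.0195
```

Request:
step_arm --pt "0 0 0.05 0 0 0 -1" --pt "0 0 0.05 0 0 0 -1" --pt "0 0 0 0 0 0 -1" --pt "0 0 0 0 0 0 -1"

```text
time_s: 10.6
eef_pos: [0.6303, -0.0726, 0.2776]
ee_rot: [0.707, 0.708, 0.0, 0.0]
ft_force: [3.2, 3.3, 3.4]
gripper_width: 0.0202
```

The load moved off the hand at this height: the rail now hangs on its pawl. I back off the slight downward push and let go.

Request:
step_arm --pt "0 0 -0.03 0 0 0 -1" --pt "0 0 0 0 0 0 -1" --pt "0 0 0 0 0 0 -0.4" --pt "0 0 0 0 0 0 -0.2" --pt "0 0 0 0 0 0 0.2" --pt "0 0 0 0 0 0 0.6" --pt "0 0 0 0 0 0 1" --pt "0 0 0 0 0 0 1" --pt "0 0 0 0 0 0 1"

```text
time_s: 11.5
eef_pos: [0.6299, -0.0728, 0.277]
ee_rot: [0.707, 0.707, -0.0, -0.0]
ft_force: [0.1, -0.1, 0.2]
gripper_width: 0.0714
```

Request:
step_arm --pt "0 0 -1 0 0 0 1" --pt "0 0 -2 0 0 0 1" --pt "0 0 -3 0 0 0 1" --pt "0 0 -3 0 0 0 1" --pt "0 0 -1.5 0 0 0 1" --pt "0 0 0 0 0 0 1"

```text
time_s: 12.1
eef_pos: [0.631, -0.0729, 0.385]
ee_rot: [0.707, 0.707, 0.001, 0.002]
ft_force: [-0.2, 0.3, 1.3]
gripper_width: 0.0881
```

```bash
python3 w.py 5
python3 - <<'E'
from plant import bot
from h import *
c="scene";im,d=bot.read_camera(c);i=bot.camera_info(c);P=cloud(d,i,i["T"])
cv2.imwrite("pics/scene5.png",cv2.resize(im[130:330,150:350],(600,600),interpolation=2))
P0=cloud(np.load("pics/scene0.npy"),i,i["T"])
for Q in (P0,P):
    x,y,z=[Q[...,k] for k in range(3)]
    r=np.hypot(x-.631,y+.0722)
    s=np.isfinite(z)&(r<.022)&(z>.03)&(z<.122)&(y<-.05);print("weight top",np.sort(np.round(Q[s][:,2],3))[::6])
P=np.load("pics/w5.npy");x,y,z=[P[...,k] for k in range(3)]
def st(n,s):
    q=P[s]; print(n,len(q),np.percentile(q,3,0),np.percentile(q,97,0),np.median(q,0))
f=np.isfinite(z)&(abs(x-.63)<.02)
st("post top",f&(z>.29)&(z<.34)&(y>-.088)&(y<-.055)); st("trigtop",f&(z>.29)&(z<.34)&(y<-.090)&(y>-.12))
st("col top",f&(z>.226)&(z<.238)&(y>-.05)&(y<.01))
E
```

```text
t 12.1 pos [ 0.631  -0.0729  0.385 ] F [-0.1615  0.2996  1.2726] w 0.0881 x axis [-0.001   1.     -0.0007]
weight top [0.031 0.048 0.059 0.059 0.06  0.061 0.061 0.061 0.061 0.062 0.062 0.062
 0.062 0.063 0.063 0.063 0.063 0.064 0.064 0.065 0.065 0.066 0.07  0.072
 0.076 0.081 0.084 0.088 0.095 0.099 0.102]
weight top [0.072 0.084 0.093 0.099 0.101 0.102 0.103 0.103 0.104 0.104 0.105 0.105
 0.105 0.106 0.107 0.108]
post top 970 [ 0.6201 -0.0812  0.2948] [ 0.6398 -0.0626  0.3218] [ 0.6298 -0.069   0.3199]
trigtop 875 [ 0.6177 -0.1028  0.2914] [ 0.642  -0.0926  0.3192] [ 0.6297 -0.0965  0.3099]
col top 2022 [ 0.614  -0.0484  0.229 ] [0.6446 0.0042 0.2325] [ 0.6297 -0.0204  0.231 ]
```

View pics/w5.png

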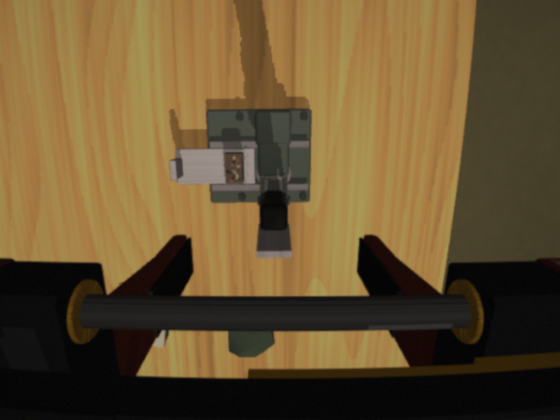

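View pics/scene5.png

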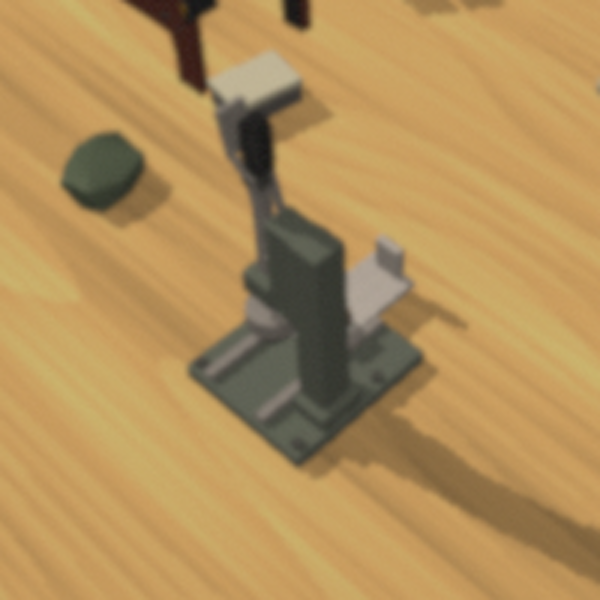

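Post top rose from 0.279 to 0.3205 m, which is 42 mm, so the rail hangs on the third tooth. Next the shuttle.

Run:
```python
from plant import bot
from h import *
P=np.load("pics/w5.npy");x,y,z=[P[...,k] for k in range(3)]
def st(n,s):
    q=P[s]; print(n,len(q),np.percentile(q,3,0),np.percentile(q,97,0),np.median(q,0))
f=np.isfinite(z)
st("tabtop",f&(abs(x-.48)<.03)&(abs(y+.07)<.04)&(z>.056)&(z<.07))
i=bot.camera_info("top");P=cloud(np.load("pics/top0.npy"),i,i["T"])
for n,u,v in (("ore",395,189),("box",387,258),("beaker",134,216)): print(n,np.nanmean(P[v-4:v+4,u-4:u+4].reshape(-1,3),0))
o=bot.get_obs();print(o["joint_pos"])
for r in plan(o,[0.446,-0.073,0.36],np.pi,12,12): print(r)
```

```text
tabtop 153 [ 0.4763 -0.0875  0.058 ] [ 0.4861 -0.0593  0.0645] [ 0.4823 -0.0732  0.0627]
ore [ 0.5894 -0.3871  0.0423]
box [ 0.3847 -0.3617  0.036 ]
beaker [0.4993 0.3929 0.0047]
[-0.1338  0.305   1.436  -0.      1.4013 -0.1348]
end [ 0.446 -0.073  0.36 ] [-1.     -0.0022  0.0007]
[-0.0, -1.53, 0.18, -0.0, -0.0, -0.131]
[0.2, -1.52, 0.18, -0.0, -0.0, -0.131]
[0.4, -1.48, 0.18, -0.0, -0.0, -0.131]
[0.58, -1.41, 0.18, -0.0, -0.0, -0.131]
[0.76, -1.32, 0.18, -0.0, -0.0, -0.131]
[0.93, -1.21, 0.18, -0.0, -0.0, -0.131]
[1.08, -1.08, 0.18, -0.0, -0.0, -0.131]
[1.21, -0.93, 0.18, -0.0, -0.0, -0.131]
[1.33, -0.77, 0.18, -0.0, -0.0, -0.131]
[1.42, -0.58, 0.18, -0.0, -0.0, -0.131]
[1.48, -0.4, 0.17, -0.0, -0.0, -0.131]
[1.51, -0.2, 0.18, -0.0, -0.0, -0.131]
```

Request:
step_arm --pt "0 -1.53 0.18 0 0 -0.131 0.5" --pt "0.2 -1.52 0.18 0 0 -0.131 0" --pt "0.4 -1.48 0.18 0 0 -0.131 -0.5" --pt "0.58 -1.41 0.18 0 0 -0.131 -1" --pt "0.76 -1.32 0.18 0 0 -0.131 -1" --pt "0.93 -1.21 0.18 0 0 -0.131 -1" --pt "1.08 -1.08 0.18 0 0 -0.131 -1" --pt "1.21 -0.93 0.18 0 0 -0.131 -1" --pt "1.33 -0.77 0.18 0 0 -0.131 -1" --pt "1.42 -0.58 0.18 0 0 -0.131 -1" --force 20

```text
time_s: 13.2
eef_pos: [0.4754, -0.0728, 0.362]
ee_rot: [0.127, 0.992, 0.0, -0.002]
ft_force: [-0.8, 0.1, -0.5]
gripper_width: 0.0111
```

Request:
step_arm --pt "1.48 -0.4 0.17 0 0 -0.131 -1" --pt "1.51 -0.2 0.18 0 0 -0.131 -1" --pt "0 0 4 0 0 0 -1" --pt "0 0 5 0 0 0 -1" --pt "0 0 5 0 0 0 -1" --pt "0 0 5 0 0 0 -1" --pt "0 0 5 0 0 0 -1" --pt "0 0 3 0 0 0 -1" --pt "0 0 0 0 0 0 -1" --pt "0 0 0 0 0 0 -1"

```text
time_s: 14.2
eef_pos: [0.4454, -0.0729, 0.09]
ee_rot: [-0.001, 1.0, 0.0, -0.002]
ft_force: [0.1, -0.3, -0.2]
gripper_width: 0.0002
```

```bash
python3 w.py 6
```

```text
t 14.2 pos [ 0.4454 -0.0729  0.09  ] F [ 0.0922 -0.2652 -0.2489] w 0.0002 x axis [-1.     -0.0023  0.003 ]
```

View pics/w6.png

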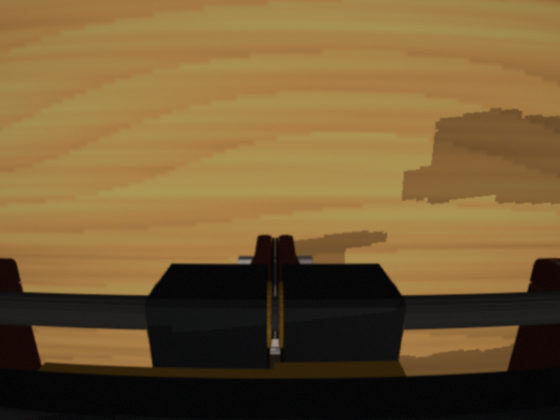

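Request:
step_arm --pt "0 0 2 0 0 0 -1" --pt "0 0 2 0 0 0 -1" --pt "0 0 1 0 0 0 -1" --pt "-0.5 0 0 0 0 0 -1" --pt "-0.5 0 0 0 0 0 -1" --pt "-0.3 0 0 0 0 0 -1" --pt "-0.3 0 0 0 0 0 -1" --pt "-0.3 0 0 0 0 0 -1" --pt "-0.3 0 0 0 0 0 -1" --pt "-0.3 0 0 0 0 0 -1"

```text
time_s: 15.25
eef_pos: [0.4711, -0.0729, 0.0406]
ee_rot: [-0.001, 1.0, 0.0, -0.001]
ft_force: [-2.4, -0.3, 1.6]
gripper_width: 0.0004
```

Request:
step_arm --pt "-0.3 0 0 0 0 0 -1" --pt "-0.4 0 0 0 0 0 -1" --pt "-0.4 0 0 0 0 0 -1" --pt "-0.4 0 0 0 0 0 -1" --pt "-0.4 0 0 0 0 0 -1" --pt "-0.4 0 0 0 0 0 -1" --pt "-0.4 0 0 0 0 0 -1" --pt "-0.4 0 0 0 0 0 -1" --pt "-0.4 0 0 0 0 0 -1"

```text
time_s: 16.15
eef_pos: [0.5067, -0.0729, 0.0405]
ee_rot: [-0.001, 1.0, 0.0, -0.0]
ft_force: [-1.0, 0.9, 0.1]
gripper_width: 0.0004
```

Request:
step_arm --pt "-0.3 0 0 0 0 0 -1" --pt "-0.3 0 0 0 0 0 -1" --pt "-0.3 0 0 0 0 0 -1" --pt "-0.3 0 0 0 0 0 -1" --pt "-0.2 0 0 0 0 0 -1"

```text
time_s: 16.65
eef_pos: [0.5207, -0.0729, 0.0405]
ee_rot: [-0.001, 1.0, -0.0, 0.0]
ft_force: [-3.2, 0.5, -0.6]
gripper_width: 0.0003
```

Request:
step_arm --pt "-0.1 0 0 0 0 0 -1" --pt "-0.1 0 0 0 0 0 -1" --pt "-0.1 0 0 0 0 0 -1"

```text
time_s: 16.95
eef_pos: [0.5234, -0.073, 0.0406]
ee_rot: [-0.001, 1.0, -0.0, -0.0]
ft_force: [-2.4, 1.5, -1.3]
gripper_width: 0.0003
```

Request:
step_arm --pt "-0.1 0 0 0 0 0 -1" --pt "-0.1 0 0 0 0 0 -1" --pt "0 0 0 0 0 0 -1"

```text
time_s: 17.25
eef_pos: [0.525, -0.0729, 0.0406]
ee_rot: [-0.001, 1.0, 0.0, -0.001]
ft_force: [-3.6, 0.3, 1.4]
gripper_width: 0.0005
```

Request:
step_arm --pt "-0.1 0 0 0 0 0 -1" --pt "0 0 0 0 0 0 -1"

```text
time_s: 17.45
eef_pos: [0.525, -0.0729, 0.0406]
ee_rot: [-0.001, 1.0, 0.0, -0.001]
ft_force: [-6.4, -0.5, 5.2]
gripper_width: 0.0005
```

Request:
step_arm --pt "-0.1 0 0 0 0 0 -1" --pt "0 0 0 0 0 0 -1"

```text
time_s: 17.65
eef_pos: [0.525, -0.0729, 0.0405]
ee_rot: [-0.001, 1.0, 0.0, -0.002]
ft_force: [-10.1, -1.7, 7.5]
gripper_width: 0.0006
```

The shuttle stalls at x=0.525 with the push rising to 10 N, so it is against its stop. Backing off and going above the post.

Request:
step_arm --pt "0.2 0 0 0 0 0 -1" --pt "1.3 0 0 0 0 0 -1" --pt "1.5 0 0 0 0 0 -1" --pt "0 0 -3 0 0 0 -1" --pt "0 0 -5 0 0 0 -1" --pt "0 0 -5 0 0 0 -1" --pt "0 0 -5 0 0 0 -1" --pt "0 0 -5 0 0 0 -1" --pt "0 0 -5 0 0 0 0" --pt "0 0 -5 0 0 0 1"

```text
time_s: 18.65
eef_pos: [0.4971, -0.073, 0.3731]
ee_rot: [-0.001, 1.0, -0.0, 0.001]
ft_force: [0.9, 0.1, -0.5]
gripper_width: 0.0131
```

Request:
step_arm --pt "0 0 -2 0 0 0 1" --pt "-3 0 0 0 0 0 1" --pt "-3.5 0 0 0 0 0 1" --pt "-3 0 0 0 0 0 1" --pt "-2 0 0 0 0 0 1" --pt "-1 0 0 0 0 0 1" --pt "0 0 0 0 0 0 1" --pt "0 0 0 0 0 0 1"

```text
time_s: 19.45
eef_pos: [0.6217, -0.0727, 0.3905]
ee_rot: [-0.001, 1.0, 0.0, -0.0]
ft_force: [0.1, 0.1, 0.6]
gripper_width: 0.0772
```

```bash
python3 w.py 7
python3 - <<'E'
from h import *
from plant import bot
P=np.load("pics/w7.npy");x,y,z=[P[...,k] for k in range(3)]
def st(n,s):
    q=P[s]; 
    if len(q): print(n,len(q),np.percentile(q,3,0),np.percentile(q,97,0),np.median(q,0))
f=np.isfinite(z)
st("tabtop",f&(abs(x-.54)<.03)&(abs(y+.07)<.04)&(z>.056)&(z<.07))
st("billet",f&(abs(x-.63)<.03)&(abs(y+.07)<.05)&(z>.045)&(z<.055))
g=f&(abs(x-.63)<.02)
st("post top",g&(z>.315)&(z<.33)&(y>-.088)&(y<-.055)); st("trig",g&(z>.27)&(z<.34)&(y<-.088)&(y>-.12));st("trigtop",g&(z>.314)&(z<.34)&(y<-.088)&(y>-.12))
st("col top",g&(z>.226)&(z<.238)&(y>-.05)&(y<.01))
im,d=bot.read_camera("scene");cv2.imwrite("pics/scene7.png",cv2.resize(im[130:330,150:350],(600,600),interpolation=2))
E
```

```text
t 19.45 pos [ 0.6217 -0.0727  0.3905] F [0.1109 0.0704 0.5528] w 0.0772 x axis [-1.     -0.0021  0.0003]
tabtop 151 [ 0.5356 -0.0879  0.061 ] [ 0.5454 -0.0592  0.0644] [ 0.5412 -0.0735  0.0628]
billet 32 [ 0.613  -0.0948  0.0468] [ 0.6227 -0.0216  0.0514] [ 0.6178 -0.0527  0.0491]
post top 670 [ 0.6205 -0.0818  0.3167] [ 0.6382 -0.0639  0.322 ] [ 0.6288 -0.0729  0.3204]
trig 836 [ 0.6174 -0.1035  0.279 ] [ 0.6423 -0.0896  0.3195] [ 0.6283 -0.0965  0.3082]
trigtop 330 [ 0.6175 -0.1039  0.3145] [ 0.6422 -0.0972  0.3201] [ 0.6292 -0.1003  0.3183]
col top 1717 [ 0.6137 -0.0484  0.2284] [0.6446 0.0031 0.2326] [ 0.6286 -0.0217  0.2311]
```

View pics/w7.png

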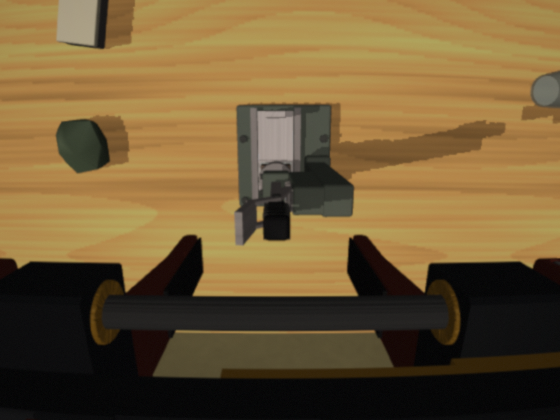

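View pics/scene7.png

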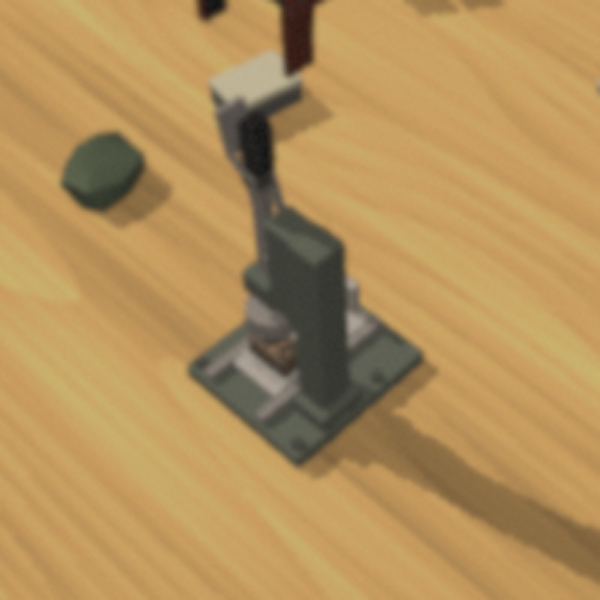

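Tab moved 59.5 mm to 0.541 and the billet shows under the foot in the scene view around (275,350); the rail still hangs. Now down onto the post, with the jaws along y.

Request:
step_arm --pt "-0.8 -0.83 1.5 0 0 0 1" --pt "0 0 2 0 0 0 1" --pt "0 0 2 0 0 0 1" --pt "0 0 2 0 0 0 1" --pt "0 0 2 0 0 0 1" --pt "0 0 1 0 0 0 1" --pt "0 0 0.8 0 0 0 1" --pt "0 0 0 0 0 0 1" --pt "0 0 0 0 0 0 1"

```text
time_s: 20.45
eef_pos: [0.6308, -0.0812, 0.2782]
ee_rot: [-0.001, 1.0, -0.0, 0.0]
ft_force: [0.1, -0.2, 0.9]
gripper_width: 0.0876
```

```bash
python3 w.py 8
```

```text
t 20.45 pos [ 0.6308 -0.0812  0.2782] F [ 0.058  -0.2375  0.8926] w 0.0876 x axis [-1.     -0.0021 -0.0009]
```

View pics/w8.png

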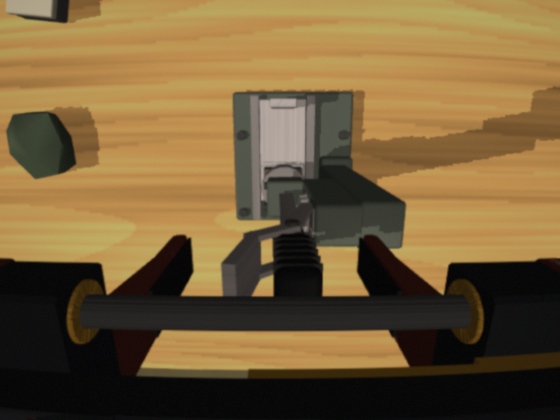

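Post (298,270) and trigger (240,265) both lie between the open fingers. Pinching.

Request:
step_arm --pt "0 0 0 0 0 0 0.3" --pt "0 0 0 0 0 0 0.1" --pt "0 0 0 0 0 0 0" --pt "0 0 0 0 0 0 -0.05" --pt "0 0 0 0 0 0 -0.1" --pt "0 0 0 0 0 0 -0.1" --pt "0 0 0 0 0 0 -0.1" --force 30

```text
time_s: 21.2
eef_pos: [0.6305, -0.0816, 0.2778]
ee_rot: [-0.001, 1.0, -0.001, 0.0]
ft_force: [-1.3, -1.8, 2.1]
gripper_width: 0.0403
```

Request:
step_arm --pt "0 0 0 0 0 0 -0.4" --pt "0 0 0 0 0 0 -0.7" --pt "0 0 0 0 0 0 -1" --pt "0 0 0 0 0 0 -1" --pt "0 0 0 0 0 0 -1"

```text
time_s: 21.7
eef_pos: [0.6304, -0.0771, 0.2765]
ee_rot: [-0.002, 1.0, 0.003, -0.0]
ft_force: [2.1, 13.8, -5.2]
gripper_width: 0.031
```

Width 31 mm (trigger at its stop), and the weight is already in the hand. I take out the side load and lift slightly.

Request:
step_arm --pt "0 0.15 -0.05 0 0 0 -1" --pt "0 0.15 -0.1 0 0 0 -1" --pt "0 0.05 -0.1 0 0 0 -1" --pt "0 0 -0.1 0 0 0 -1" --pt "0 0 0 0 0 0 -1" --pt "0 0 0 0 0 0 -1"

```text
time_s: 22.3
eef_pos: [0.6305, -0.077, 0.281]
ee_rot: [-0.001, 1.0, 0.001, 0.0]
ft_force: [2.5, 4.8, -6.0]
gripper_width: 0.031
```

Request:
step_arm --pt "0 0 0.1 0 0 0 -1" --pt "0 0 0.2 0 0 0 -1" --pt "0 0 0.2 0 0 0 -1" --pt "0 0 0.2 0 0 0 -1" --pt "0 0 0.2 0 0 0 -1" --pt "0 0 0.1 0 0 0 -1" --pt "0 0 0 0 0 0 -1" --pt "0 0 0 0 0 0 -1"

```text
time_s: 23.1
eef_pos: [0.6304, -0.077, 0.271]
ee_rot: [-0.001, 1.0, 0.0, -0.0]
ft_force: [2.9, 4.6, -5.0]
gripper_width: 0.0309
```

Request:
step_arm --pt "0 0 0.1 0 0 0 -1" --pt "0 0 0.1 0 0 0 -1" --pt "0 0 0.1 0 0 0 -1" --pt "0 0 0.1 0 0 0 -1" --pt "0 0 0 0 0 0 -1" --pt "0 0 0 0 0 0 -1"

```text
time_s: 23.7
eef_pos: [0.6305, -0.077, 0.267]
ee_rot: [-0.001, 1.0, 0.0, 0.0]
ft_force: [3.2, 4.5, -4.9]
gripper_width: 0.031
```

Run:
```python
from plant import bot
from h import *
obs_s(bot.get_obs())
c="scene";im,d=bot.read_camera(c);i=bot.camera_info(c);P=cloud(d,i,i["T"])
cv2.imwrite("pics/scene9.png",cv2.resize(im[190:270,210:290],(600,600),interpolation=2))
x,y,z=[P[...,k] for k in range(3)]
r=np.hypot(x-.631,y+.0722)
s=np.isfinite(z)&(r<.022)&(z>.05)&(z<.122)&(y<-.05);print("weight top",np.sort(np.round(P[s][:,2],3))[::6])
```

```text
t 23.7 pos [ 0.6305 -0.077   0.267 ] F [ 3.2011  4.4796 -4.8859] w 0.031 x axis [-1.     -0.0021 -0.    ]
weight top [0.05  0.051 0.052 0.053 0.061 0.08  0.086 0.091 0.092 0.092 0.092 0.093
 0.093 0.093 0.094 0.094 0.094 0.094 0.095 0.095 0.096 0.097 0.104]
```

View pics/scene9.png

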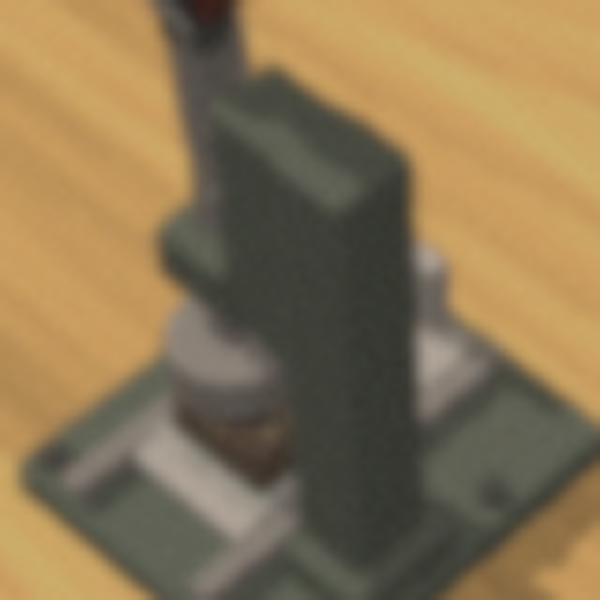

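Rail at about 31 mm, weight still in the hand (-4.9 N), foot just above the billet. Creeping down.

Request:
step_arm --pt "0 0 0.05 0 0 0 -1" --pt "0 0 0.05 0 0 0 -1" --pt "0 0 0.05 0 0 0 -1" --pt "0 0 0.05 0 0 0 -1" --pt "0 0 0.05 0 0 0 -1" --pt "0 0 0 0 0 0 -1" --pt "0 0 0 0 0 0 -1"

```text
time_s: 24.45
eef_pos: [0.6305, -0.077, 0.2646]
ee_rot: [-0.001, 1.0, 0.0, 0.0]
ft_force: [1.7, 4.8, -5.0]
gripper_width: 0.0306
```

Request:
step_arm --pt "0 0 0.05 0 0 0 -1" --pt "0 0 0 0 0 0 -1"

```text
time_s: 24.65
eef_pos: [0.6305, -0.0771, 0.2641]
ee_rot: [-0.001, 1.0, 0.0, 0.0]
ft_force: [3.3, 4.4, -5.4]
gripper_width: 0.0309
```

Request:
step_arm --pt "0 0 0.05 0 0 0 -1" --pt "0 0 0 0 0 0 -1"

```text
time_s: 24.85
eef_pos: [0.6304, -0.0771, 0.2636]
ee_rot: [-0.001, 1.0, 0.0, 0.0]
ft_force: [2.0, 4.4, -4.9]
gripper_width: 0.0306
```

Request:
step_arm --pt "0 0 0.05 0 0 0 -1" --pt "0 0 0 0 0 0 -1"

```text
time_s: 25.05
eef_pos: [0.6305, -0.0771, 0.2631]
ee_rot: [-0.001, 1.0, 0.0, 0.0]
ft_force: [2.5, 4.8, -4.8]
gripper_width: 0.0306
```

Request:
step_arm --pt "0 0 0.04 0 0 0 -1" --pt "0 0 0 0 0 0 -1"

```text
time_s: 25.25
eef_pos: [0.6304, -0.0771, 0.2627]
ee_rot: [-0.001, 1.0, 0.0, 0.0]
ft_force: [2.0, 4.3, -5.6]
gripper_width: 0.0309
```

Request:
step_arm --pt "0 0 0.04 0 0 0 -1" --pt "0 0 0 0 0 0 -1"

```text
time_s: 25.45
eef_pos: [0.6305, -0.077, 0.2623]
ee_rot: [-0.001, 1.0, 0.0, 0.0]
ft_force: [2.9, 4.8, -4.5]
gripper_width: 0.0308
```

Request:
step_arm --pt "0 0 0.04 0 0 0 -1" --pt "0 0 0 0 0 0 -1"

```text
time_s: 25.65
eef_pos: [0.6305, -0.077, 0.2619]
ee_rot: [-0.001, 1.0, 0.0, 0.0]
ft_force: [2.6, 4.2, -4.1]
gripper_width: 0.0308
```

Request:
step_arm --pt "0 0 0.04 0 0 0 -1" --pt "0 0 0 0 0 0 -1"

```text
time_s: 25.85
eef_pos: [0.6305, -0.0771, 0.2615]
ee_rot: [-0.001, 1.0, 0.0, 0.0]
ft_force: [1.5, 5.5, -4.8]
gripper_width: 0.0304
```

Request:
step_arm --pt "0 0 0.04 0 0 0 -1" --pt "0 0 0 0 0 0 -1"

```text
time_s: 26.05
eef_pos: [0.6304, -0.077, 0.2611]
ee_rot: [-0.001, 1.0, 0.0, 0.0]
ft_force: [2.7, 4.4, -5.8]
gripper_width: 0.031
```

Request:
step_arm --pt "0 0 0.04 0 0 0 -1" --pt "0 0 0 0 0 0 -1"

```text
time_s: 26.25
eef_pos: [0.6304, -0.077, 0.2607]
ee_rot: [-0.001, 1.0, 0.0, 0.0]
ft_force: [2.5, 4.5, -4.5]
gripper_width: 0.0311
```

Request:
step_arm --pt "0 0 0.04 0 0 0 -1" --pt "0 0 0 0 0 0 -1"

```text
time_s: 26.45
eef_pos: [0.6305, -0.077, 0.2603]
ee_rot: [-0.001, 1.0, 0.0, 0.0]
ft_force: [3.2, 4.0, -4.6]
gripper_width: 0.0307
```

Request:
step_arm --pt "0 0 0.04 0 0 0 -1" --pt "0 0 0 0 0 0 -1"

```text
time_s: 26.65
eef_pos: [0.6305, -0.077, 0.2599]
ee_rot: [-0.001, 1.0, 0.0, 0.0]
ft_force: [3.0, 3.8, -5.2]
gripper_width: 0.0309
```

Request:
step_arm --pt "0 0 0.04 0 0 0 -1" --pt "0 0 0 0 0 0 -1"

```text
time_s: 26.85
eef_pos: [0.6304, -0.0771, 0.2595]
ee_rot: [-0.001, 1.0, 0.0, 0.0]
ft_force: [3.1, 4.5, -3.5]
gripper_width: 0.0306
```

Request:
step_arm --pt "0 0 0.04 0 0 0 -1" --pt "0 0 0 0 0 0 -1"

```text
time_s: 27.05
eef_pos: [0.6305, -0.0771, 0.2591]
ee_rot: [-0.001, 1.0, 0.0, 0.0]
ft_force: [2.3, 4.8, -4.1]
gripper_width: 0.031
```

Request:
step_arm --pt "0 0 0.04 0 0 0 -1" --pt "0 0 0 0 0 0 -1"

```text
time_s: 27.25
eef_pos: [0.6305, -0.077, 0.2587]
ee_rot: [-0.001, 1.0, 0.0, 0.0]
ft_force: [2.2, 3.7, -5.2]
gripper_width: 0.0311
```

Request:
step_arm --pt "0 0 0.03 0 0 0 -1" --pt "0 0 0 0 0 0 -1"

```text
time_s: 27.45
eef_pos: [0.6305, -0.0771, 0.2585]
ee_rot: [-0.001, 1.0, 0.0, 0.0]
ft_force: [2.5, 5.3, -4.9]
gripper_width: 0.0309
```

Request:
step_arm --pt "0 0 0.04 0 0 0 -1" --pt "0 0 0 0 0 0 -1"

```text
time_s: 27.65
eef_pos: [0.6305, -0.077, 0.258]
ee_rot: [-0.001, 1.0, 0.0, 0.0]
ft_force: [2.8, 4.8, -4.3]
gripper_width: 0.0308
```

Request:
step_arm --pt "0 0 0.04 0 0 0 -1" --pt "0 0 0 0 0 0 -1"

```text
time_s: 27.85
eef_pos: [0.6305, -0.077, 0.2576]
ee_rot: [-0.001, 1.0, 0.0, 0.0]
ft_force: [1.8, 5.0, -4.3]
gripper_width: 0.0306
```

Request:
step_arm --pt "0 0 0.04 0 0 0 -1" --pt "0 0 0 0 0 0 -1"

```text
time_s: 28.05
eef_pos: [0.6305, -0.0771, 0.2576]
ee_rot: [-0.001, 1.0, 0.0, 0.0]
ft_force: [1.6, 5.3, -2.0]
gripper_width: 0.031
```

Request:
step_arm --pt "0 0 0.04 0 0 0 -1" --pt "0 0 0 0 0 0 -1"

```text
time_s: 28.25
eef_pos: [0.6305, -0.0771, 0.2576]
ee_rot: [-0.001, 1.0, 0.0, 0.0]
ft_force: [0.6, 5.9, -0.1]
gripper_width: 0.0306
```

Contact: height stalls at 0.2576 while the carried force goes from -4.3 to -0.1 N. I hold briefly and look before letting go.

Request:
step_arm --pt "0 0 0 0 0 0 -1" --pt "0 0 0 0 0 0 -1"

```text
time_s: 28.45
eef_pos: [0.6305, -0.0771, 0.2576]
ee_rot: [-0.001, 1.0, 0.0, 0.0]
ft_force: [1.4, 5.5, -0.1]
gripper_width: 0.0307
```

Run:
```python
from plant import bot
from h import *
obs_s(bot.get_obs())
c="scene";im,d=bot.read_camera(c);i=bot.camera_info(c);P=cloud(d,i,i["T"])
cv2.imwrite("pics/scene10.png",cv2.resize(im[190:270,210:290],(600,600),interpolation=2))
x,y,z=[P[...,k] for k in range(3)]
r=np.hypot(x-.631,y+.0722)
s=np.isfinite(z)&(r<.022)&(z>.05)&(z<.122)&(y<-.05);print("weight top",np.sort(np.round(P[s][:,2],3))[::6])
```

```text
t 28.45 pos [ 0.6305 -0.0771  0.2576] F [ 1.393   5.5058 -0.0957] w 0.0307 x axis [-1.     -0.0021 -0.0005]
weight top [0.05  0.052 0.065 0.074 0.08  0.081 0.082 0.082 0.083 0.083 0.083 0.084
 0.084 0.084 0.085 0.085 0.085 0.085 0.085 0.087 0.088 0.089 0.094 0.098
 0.105]
```

View pics/scene10.png

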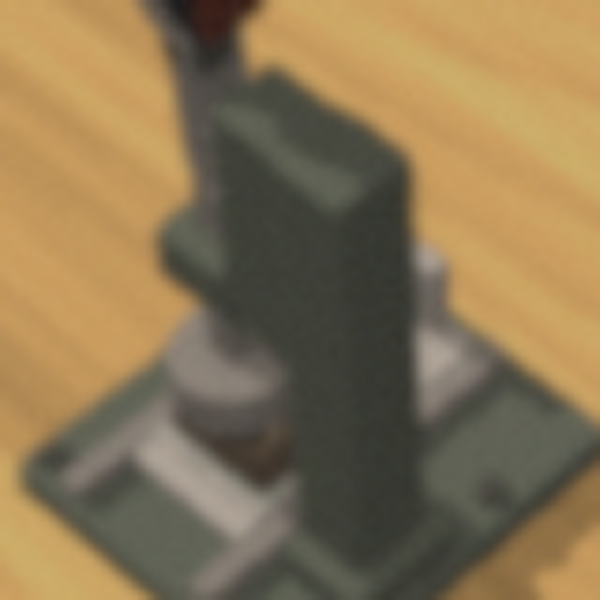

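The weight's top is at 0.084 m, so the rail is at about 21.5 mm, inside the contact range, with the foot on the billet and no load in the hand. Letting go.

Request:
step_arm --pt "0 0 0 0 0 0 -0.25" --pt "0 0 0 0 0 0 -0.15" --pt "0 0 0 0 0 0 0" --pt "0 0 0 0 0 0 0.3" --pt "0 0 0 0 0 0 0.7" --pt "0 0 0 0 0 0 1" --pt "0 0 0 0 0 0 1" --pt "0 0 0 0 0 0 1" --pt "0 0 0 0 0 0 1"

```text
time_s: 29.4
eef_pos: [0.6305, -0.0774, 0.2568]
ee_rot: [-0.001, 1.0, 0.0, 0.0]
ft_force: [-0.0, -0.1, -0.3]
gripper_width: 0.0866
```

```bash
python3 w.py 11
```

```text
t 29.4 pos [ 0.6305 -0.0774  0.2568] F [-0.0343 -0.0915 -0.3035] w 0.0866 x axis [-1.     -0.0023 -0.    ]
```

View pics/w11.png

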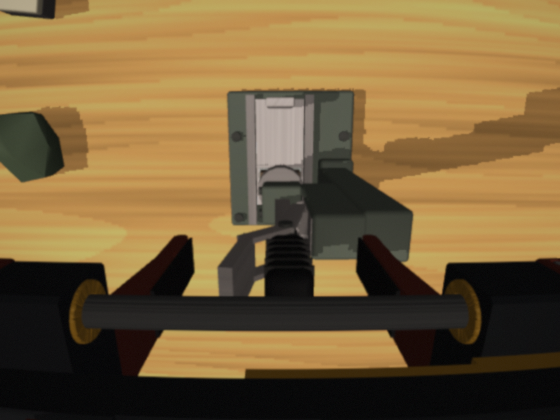

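Fingers are open and clear on both sides of the post (290,265) and the trigger (238,265). Retreating straight up.

Request:
step_arm --pt "0 0 -1 0 0 0 1" --pt "0 0 -2 0 0 0 1" --pt "0 0 -3 0 0 0 1" --pt "0 0 -3 0 0 0 1" --pt "0 0 -3 0 0 0 1" --pt "0 0 -1 0 0 0 1" --pt "0 0 0 0 0 0 1" --pt "0 0 0 0 0 0 1"

```text
time_s: 30.25
eef_pos: [0.6299, -0.0774, 0.3855]
ee_rot: [-0.001, 1.0, 0.0, -0.001]
ft_force: [0.4, 0.4, -0.9]
gripper_width: 0.0877
```

```bash
python3 w.py 12
python3 - <<'E'
from plant import bot
from h import *
c="scene";im,d=bot.read_camera(c);i=bot.camera_info(c);P=cloud(d,i,i["T"])
cv2.imwrite("pics/scene12.png",cv2.resize(im[130:330,150:350],(600,600),interpolation=2))
x,y,z=[P[...,k] for k in range(3)]
r=np.hypot(x-.631,y+.0722)
s=np.isfinite(z)&(r<.022)&(z>.05)&(z<.122)&(y<-.05);print("weight top",np.sort(np.round(P[s][:,2],3))[::6])
P=np.load("pics/w12.npy");x,y,z=[P[...,k] for k in range(3)]
def st(n,s):
    q=P[s]; print(n,len(q),np.percentile(q,3,0),np.percentile(q,97,0),np.median(q,0))
g=np.isfinite(z)&(abs(x-.63)<.02)
st("post top",g&(z>.29)&(z<.31)&(y>-.088)&(y<-.055));st("trigtop",g&(z>.29)&(z<.31)&(y<-.088)&(y>-.12))
st("tab",np.isfinite(z)&(abs(x-.54)<.03)&(abs(y+.07)<.04)&(z>.056)&(z<.07))
im,d=bot.read_camera("top");i=bot.camera_info("top");P=cloud(d,i,i["T"])
for n,u,v in (("ore",395,189),("box",387,258),("beaker",134,216)): print(n,np.nanmean(P[v-4:v+4,u-4:u+4].reshape(-1,3),0))
for n in ("ore","slidebox","beaker"):
    r=bot.recognise(n,"top"); print(n,[(np.round(q["box"],0).tolist(),round(q["confidence"],2)) for q in r[:1]])
obs_s(bot.get_obs())
E
```

```text
t 30.25 pos [ 0.6299 -0.0774  0.3855] F [ 0.405   0.3829 -0.9132] w 0.0877 x axis [-1.     -0.0022  0.0016]
weight top [0.05  0.052 0.065 0.071 0.078 0.081 0.081 0.082 0.083 0.083 0.084 0.084
 0.084 0.084 0.085 0.085 0.086 0.086 0.086 0.087 0.088 0.091 0.095 0.101
 0.106]
post top 674 [ 0.6202 -0.083   0.2931] [ 0.6388 -0.0635  0.3019] [ 0.6284 -0.0729  0.3002]
trigtop 349 [ 0.6174 -0.101   0.2914] [ 0.6426 -0.0942  0.3009] [ 0.6294 -0.0974  0.2995]
tab 145 [ 0.5366 -0.0881  0.0615] [ 0.5449 -0.0598  0.0645] [ 0.5408 -0.0739  0.0628]
ore [ 0.5894 -0.3871  0.0421]
box [ 0.3846 -0.3619  0.0355]
beaker [0.4992 0.3928 0.005 ]
ore []
slidebox [([388.0, 258.0, 25.0, 35.0], 0.83)]
beaker [([133.0, 216.0, 31.0, 26.0], 0.96)]
t 30.55 pos [ 0.6302 -0.0774  0.3857] F [ 0.7285  0.8542 -0.6197] w 0.0879 x axis [-1.     -0.0022  0.0017]
```

View pics/scene12.png

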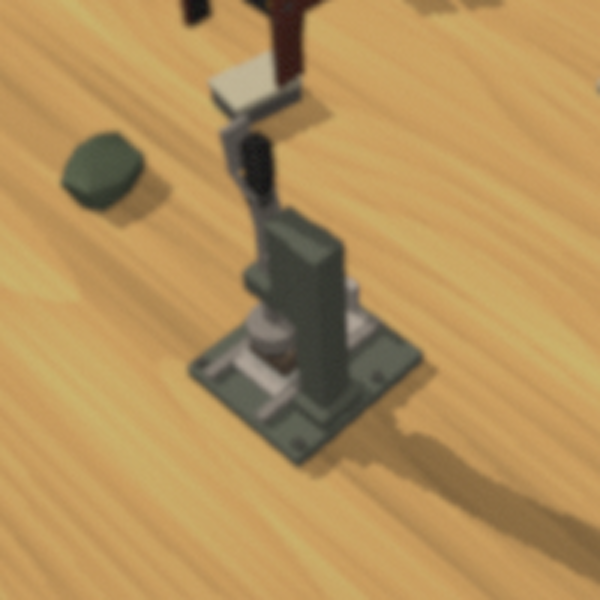

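The foot rests on the billet near (275,345) and the post top is at 0.300 m, so the rail is still at about 21 mm. The shuttle is home, the bystanders have not moved and the gripper is clear. Handing in.

```bash
python3 -c "
from plant import bot
print(bot.sign_off())"
```

```text
the job is handed in; nothing more can be done
None
```

The press is loaded and the job was handed in at about 31 s of the 70 s allowed; no verdict was given.

- **Rail lift:** I gripped the post across x and lifted the rail. When I let go it hung by itself with the post top 42 mm above its start height, which is the third tooth.
- **Shuttle:** I pushed the tab with shut fingers until it stalled against its stop at about 10 N. The camera showed 59.5 mm of travel, and the billet under the foot.
- **Lowering:** I pinched the trigger against the post to 31 mm and lifted the rail about 3 mm off its tooth. I then crept it down in 0.4 mm steps until the weight left the hand: the vertical force went from about -4.5 N to -0.1 N and the height stopped falling. Only then did I open the fingers and go straight up.

**Last checks:**
- The rail did not move on release. It stands at about 21 mm, inside the expected contact range.
- The tab was still home.
- The ore, slide box and beaker read within 0.5 mm of where they started.
- The gripper was clear of everything, about 85 mm above the post.

**What disagreed:**
- On the first lift the pawl took the load 2 to 3 mm lower by the arm's own height reading than I expected. I think the grip slipped a little. Both cameras put the rail at 42 to 43 mm.
- In that grip I briefly pushed down on the hanging rail with about 3 N before easing off and letting go.
- Closing the pinch put up to about 14 N sideways on the post before I re-centred it.
- The last recogniser call missed the ore, but the depth at its place was unchanged.
- After release the trigger stands slightly inward. I take this as the pawl resting on a tooth flank between two teeth, but I did not check it.

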